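# Rock the seesaw gate and feed the mill balls down the left chute

## Robot

A 7-joint arm with a two-finger parallel gripper is mounted at the origin on a cart in front of the work surface, level with it; the furniture and walls round the work are solid. World frame = base frame: x ahead of the robot, y to its left, z up, the work surface at z = 0. Lengths are in m, angles in rad, forces in N, time in s.
With the tool pointing down it reaches from about 0.35 to 0.9 m from the base axis. Payload 19.9 kg.
Tool frame: the origin (TCP) lies midway between the tips of the shut fingers; the grasp point (between the pads) lies 19 mm behind it (robot.grip_depth is the distance from the TCP to the grasp point, in m); z points along the fingers, y is the line along which they close (so a half turn about z gives the same grasp; the last joint's range is limited). The gripper opens to 94 mm and grips with 3 to 60 N. Pads are 16 mm wide; open, the fingers measure 119 mm over their backs; the gripper's body (75 mm by 177 mm) begins 78 mm behind the grasp point.
Start: joints at [1.083, 0.417, -0.01, 1.614, 0.005, 1.111, -0.053], TCP at [0.269, -0.564, 0.205] pointing down, gripper open.
Joint ranges: [-2.81, 2.81], [-0.39, 2.02], [-1.27, 1.25], [0.06, 2.57], [-1.19, 4.33], [0.19, 2], [-2.82, 2.82]. Speed limits (rad/s): [1.89, 1.89, 2.39, 2.39, 3.01, 3.01, 3.01].

## Interface

Orientations are given as a unit quaternion [w, x, y, z].
In Python, from station import telemetry, camera, robot gives the robot as it stands.
- The arm moves only by the tool move_arm, never from a script. Its argument "commands" is a list of rows, each a list of 5 numbers: the shift along the world's x, y, z in m, then the turn about the world's z in rad, then the gripper's target within -1 to 1 (shut at 1, half-way at 0, fully open at -1). In form: [[dx, dy, dz, yaw, claw], ...]. A call has 1 to 12 rows; each row shifts and turns the commanded pose from where the row before left it; what a row does not reach is not made up. A row lasts 1/12 s, in which the tool goes at most 41.7 mm and 7.16 degrees, less where a joint would pass 70% of its speed; a pose out of reach is approached as far as the arm can. A call with a gripper value outside its range is refused whole. The fingers move at their own pace and stop on an object; "grip_force" is the grip in N (left out, the last holds). Time passes only in rows, so rows that do not move let the fingers close. It gives the time, the measured TCP pose, the force, the opening and the grip force at its end, in the units of the state.
- telemetry.state(): the state, without advancing time (a new reading comes with each control period).
- camera(name): name is "scene" or "top"; returns a dict with "img" (420x560x3 uint8, red, green, blue), "depth" (420x560 float32, m along the optical axis (not along the pixel's ray), 0 where there is no reading), "K" (3x3 intrinsics, pixels), "extrinsics" (4x4, takes a point from world to camera coordinates). Camera axes: x right, y down, z forward; pixel columns grow to the right and rows downward; lengths in m; the calibration is good to about 2 mm. A picture is of the moment at which its call begins.
- robot.sign_off(): hands the job in; it is judged then, once.
The state is a dict: "t": time; "q": joint angles; "dq": joint speeds; "joint_efforts": joint torques, N m; "tcp_pos": TCP position; "orientation": TCP orientation; "force": force on the tool from outside, world axes, zero at the start; "wrist_torque": the same for the moment, N m; "grip_width": opening from 0.0 (shut) to 1.0 (fully open); "grasp_force": force on a finger pad.
Only numpy, scipy, OpenCV 4.12 (cv2) and the standard library are available. Lean on these libraries where they do the work, as an engineer would, in place of code of your own. Each camera call takes 0.05 s, during which the arm holds its last target. There are 200 camera calls.

## Task

The ball feeder's seesaw gate is tipped so that the mill balls would run into the right-hand tray. First press the raised left end of the gate down with the fingertips so that it rocks right over, and only then push the shutter's upright tab to the left until the shutter is fully open, so that all three balls roll down the left chute and come to rest in the left-hand tray. Pick nothing up, do not touch the balls yourself, and leave the jar, can and other things around where they stand.

Things in the scene. Friction and masses are not known exactly. Their poses are not given: they have to be found in the camera images.
- feeder: wooden ball feeder fixed to the bench, x -55 to +220 mm, 600 mm wide in y. Origin on the bench under the gate's pivot; x points away from the robot along the magazine, y to the left along the gate. The seesaw gate is an open trough 220 mm long (along y), 48 mm wide, pivot 55 mm above the bench; balls leave the magazine onto its middle and run off its lower end, down that side's chute into its tray
- magazine (a point): middle of the front edge of the magazine's floor, 92 mm above the bench: a sloping channel, 37 mm wide, running back from here along feeder +x for 170 mm, its floor rising to 112 mm, side walls 24 mm higher than the floor
- pad_left (a point): centre of the top face of the finger pad at the gate's left (+y) end: a wooden tab 50 mm (x) by 42 mm (y), in front of the trough. Starts raised, top about 95 to 99 mm above the bench; about 60 mm with the gate fully over to the left. The trough's front wall, 24 mm beyond this point in x, stands 36 mm higher. Light to press (under 1 N)
- pad_right (a point): the same point of the equal pad at the right (-y) end of the gate; starts low
- gate (a joint): angle of the seesaw gate: -0.22 rad = right end fully down (start), +0.22 = left end fully down; it is top-heavy, so once past level (0) it falls on to the stop by itself and stays
- shutter (a joint): travel of the steel shutter blade that holds the balls in the magazine: 0 = shut, 0.05 m = fully open; it slides along the feeder's +y (leftwards) and stays where it is left. Friction about 1.2 N, with viscous damping of about 6 N per m/s
- tab (a point): middle of the outer (right, -y) face of the shutter's upright push tab, a steel plate 36 mm in x, 6 mm thick in y, from 100 to 144 mm above the bench, on a thin tail to the right of the magazine; this point is 124 mm up. Pushing the face 50 mm to the left (feeder +y) opens the shutter; the space for 60 mm to its right is clear
- tray_left (a point): centre of the floor of the left catch tray, 12 mm above the bench; inside 88 mm in x by 84 mm in y, walls 44 to 52 mm above the floor
- tray_right (a point): the same of the right catch tray
- ball_1_center (a point): centre of mill ball 1 (white ceramic ball, 30 mm across, 45 g); the three lie in a row in the magazine behind the shutter, ball 1 nearest to it
- ball_2_center (a point): centre of mill ball 2 (white ceramic ball, 30 mm across, 45 g); the three lie in a row in the magazine behind the shutter, ball 1 nearest to it
- ball_3_center (a point): centre of mill ball 3 (white ceramic ball, 30 mm across, 45 g); the three lie in a row in the magazine behind the shutter, ball 1 nearest to it
- by_jar_1: bystander: small white screw-lid jar, 50 mm wide, 72 mm high; loose; origin at its underside
- by_tin_can: bystander: plain tin can, 75 mm wide, 100 mm high; loose; origin at its underside
- by_register_key_2: bystander: small plaster cone, 30 mm wide, 23 mm high; loose; origin at its underside
- by_tape_roll: bystander: roll of tape lying flat, 100 mm wide, 34 mm high; loose; origin at its underside
- by_needle_tool: bystander: needle tool with wooden handle, 153 mm long, lying flat; loose; origin at its underside
- ball_1: mill ball 1 as a body; it turns as it rolls and its origin with it, so use the centre point above
- ball_2: mill ball 2 as a body; it turns as it rolls and its origin with it, so use the centre point above
- ball_3: mill ball 3 as a body; it turns as it rolls and its origin with it, so use the centre point above

How it is judged:
By the outcome, as a careful person would: the job done as asked, in the order asked, and still so for the second after the job is handed in, with the robot touching nothing.
It also fails if it takes over 48 s, if anything falls off the work surface, if the arm or the gripper's body presses on something with over 40 N, if the wrist force passes 120 N, or if a joint passes its speed limit or range.

## Working session

There is one attempt and no reset: what is moved stays moved. The work goes in short steps, Python scripts to look and compute and a tool call to move; the robot and the scene stay as the last step left them, time stands still between calls to the robot, and variables do not carry over. Pictures are saved under pics/ and viewed, at most 10 in all, crops included, and the job is handed in when it is done.

Besides the shell and the picture viewer there is one more tool, called as a command line: name --pt "numbers of a row" for each row, then --argument value for the rest. move_arm: Moves the arm, as the interface text tells. Its arguments: {"type":"object","properties":{"commands":{"type":"array","items":{"type":"array","items":{"type":"number"}}},"grip_force":{"type":"number"}},"required":["commands"]}

```bash
mkdir -p pics
cat > h.py <<'E'
import numpy as np, cv2
from station import telemetry, camera, robot
def pts(c):
    d=c["depth"];K=c["K"];v,u=np.mgrid[:420,:560]
    P=np.stack([(u-K[0,2])*d/K[0,0],(v-K[1,2])*d/K[1,1],d],-1)
    E=np.array(c["extrinsics"]);return (P-E[:3,3])@E[:3,:3]
def save(c,n): cv2.imwrite("pics/"+n,c["img"][...,::-1])
E
python3 - <<'E'
from h import *
for n in("scene","top"):
    c=camera(n);save(c,n+"0.png");np.savez(n+"0.npz",**c);E=np.array(c["extrinsics"]);print(n,(-E[:3,:3].T@E[:3,3]).round(3),np.round(E[:3,:3],2).tolist())
print(telemetry.state())
E
```

```text
scene [0.025 0.688 0.678] [[-0.76, -0.64, -0.0], [-0.35, 0.42, -0.84], [0.54, -0.64, -0.55]]
top [0.46  0.012 1.017] [[-0.02, -1.0, -0.01], [-0.99, 0.02, -0.12], [0.12, 0.0, -0.99]]
{'t': 0.1, 'q': array([ 1.08351353,  0.41791114, -0.01031782,  1.61409659,  0.00466819,
        1.11070566, -0.05301899]), 'dq': array([-9.20376381e-04, -6.53217496e-04,  4.44759951e-04, -1.53508452e-03,
       -4.18054563e-04,  5.20510533e-05,  3.13204467e-04]), 'joint_efforts': array([ 1.76679419e-03, -8.52580690e+01,  6.40021116e-01, -4.26698720e+01,
       -4.89196158e-02,  1.63912080e-02,  6.07009270e-05]), 'tcp_pos': array([ 0.26933968, -0.56361478,  0.20489704]), 'orientation': array([-5.28533451e-04,  9.75263524e-01,  2.21044697e-01, -1.46019559e-04]), 'force': array([ 0.57324934,  0.23340388, -0.02647285]), 'wrist_torque': array([-0.02893738,  0.00080465, -0.00398539]), 'grasp_force': 0.0, 'grip_width': 0.9978873941228724}
```

View pics/scene0.png

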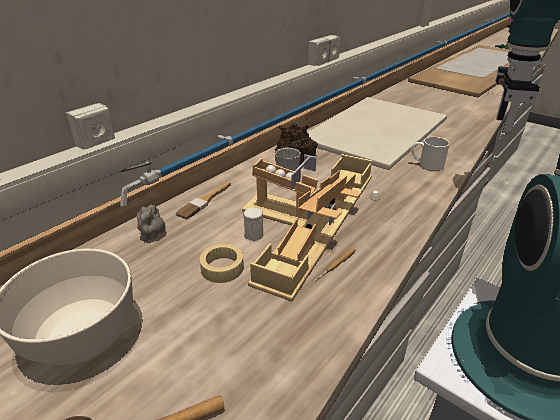

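View pics/top0.png

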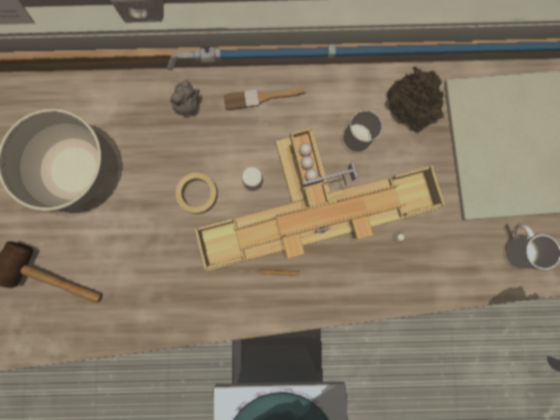

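The top view shows the feeder from (205,250) to (435,190), the left pad at about (292,246), the right pad at (362,229), the tab at (352,173), and the balls at (306,150) to (311,175). The scene view agrees. I'll zoom in and measure next.

Run:
```python
from h import *
c=dict(np.load("top0.npz"));P=pts(c)
cv2.imwrite("pics/topcrop.png",cv2.resize(c["img"][120:275,190:450,::-1],None,fx=3,fy=3,interpolation=cv2.INTER_CUBIC))
for u,v in [(292,246),(289,240),(295,252),(362,229),(352,173),(354,168),(350,178),(351,173),(353,173),(306,150),(308,162),(311,175),(220,243),(418,193),(252,177),(401,237),(362,130)]: print(u,v,P[v,u].round(3))
# long axis of feeder: yellowish-wood mask, outer tray corners
m=((P[...,2]>.03)&(P[...,2]<.08)).astype(np.uint8);m[:,:192]=0;m[:,445:]=0;m[:180]=0;m[275:]=0
n,l,s,_=cv2.connectedComponentsWithStats(m)
for i in range(1,n):
    if s[i,4]>60: 
        q=P[l==i][:,:2].astype(np.float32);print(s[i],cv2.minAreaRect(q))
# above 0.098 in tab region
R=P[155:200,325:365];k=(R[...,2]>.125)&(R[...,2]<.16)
print("tabtop",R[k].round(3).tolist())
```

```text
292 246 [ 0.482 -0.034  0.098]
289 240 [ 0.495 -0.028  0.099]
295 252 [ 0.468 -0.041  0.1  ]
362 229 [ 0.519 -0.203  0.06 ]
352 173 [ 0.64  -0.171  0.129]
354 168 [ 0.648 -0.173  0.145]
350 178 [ 0.653 -0.192  0.   ]
351 173 [ 0.641 -0.17   0.122]
353 173 [ 0.638 -0.172  0.139]
306 150 [ 0.693 -0.07   0.137]
308 162 [ 0.666 -0.074  0.133]
311 175 [ 0.638 -0.08   0.127]
220 243 [0.495 0.139 0.011]
418 193 [ 0.609 -0.358  0.013]
252 177 [0.648 0.054 0.071]
401 237 [ 0.499 -0.305  0.023]
362 130 [ 0.779 -0.229 -0.001]
[192 180  24  33 266] ((0.606831967830658, 0.17116191983222961), (0.04340127855539322, 0.09016045928001404), 67.40728759765625)
[242 180  21  10 145] ((0.6346243023872375, 0.05359963700175285), (0.020237687975168228, 0.04723456874489784), 7.426031589508057)
[402 180  43  37 321] ((0.576336681842804, -0.36499908566474915), (0.056587960571050644, 0.11248431354761124), 51.00295639038086)
[ 317  185   89   55 1906] ((0.5509315729141235, -0.20778462290763855), (0.10164987295866013, 0.21182648837566376), 14.717906951904297)
[233 217  49  34 959] ((0.5139626264572144, 0.046004287
[... 3057 characters left out ...]
129, 0.144], [0.632, -0.131, 0.141], [0.632, -0.134, 0.138], [0.632, -0.173, 0.132], [0.631, -0.173, 0.139], [0.63, -0.175, 0.143], [0.63, -0.177, 0.143], [0.63, -0.179, 0.145], [0.629, -0.109, 0.144], [0.629, -0.111, 0.145], [0.629, -0.113, 0.144], [0.63, -0.116, 0.141], [0.629, -0.117, 0.145], [0.629, -0.12, 0.143], [0.629, -0.122, 0.143], [0.629, -0.124, 0.142], [0.631, -0.174, 0.126], [0.63, -0.174, 0.135], [0.628, -0.174, 0.144], [0.628, -0.176, 0.145], [0.628, -0.179, 0.143], [0.628, -0.109, 0.142], [0.627, -0.111, 0.145], [0.628, -0.114, 0.139], [0.628, -0.116, 0.14], [0.629, -0.174, 0.125], [0.627, -0.174, 0.135], [0.627, -0.176, 0.138], [0.627, -0.179, 0.134], [0.626, -0.11, 0.137]]
```

View pics/topcrop.png

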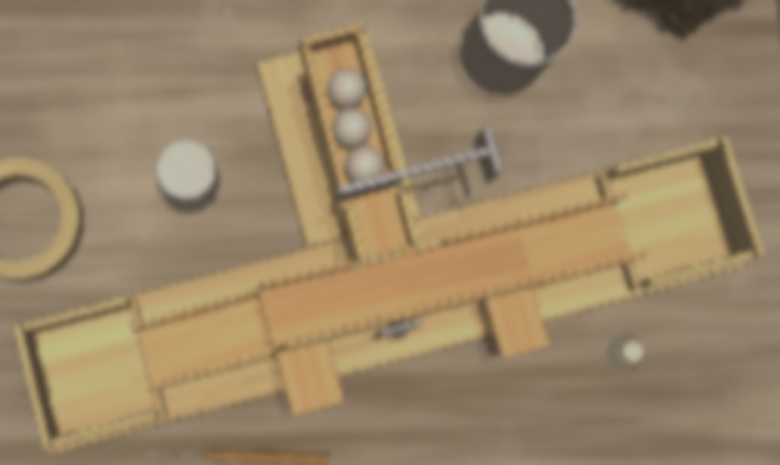

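Yaw is about +13°. The pad centre is near (0.481, -0.036, 0.098) and the tab's outer face near (0.645, -0.176). Moving above the left pad now, with the fingers shutting and turning to line up with the feeder.

move_arm --pt "0.0128 0.0328 0 -0.0185 1" --pt "0.0128 0.0328 0 -0.0185 1" --pt "0.0128 0.0328 0 -0.0185 1" --pt "0.0128 0.0328 0 -0.0185 1" --pt "0.0128 0.0328 0 -0.0185 1" --pt "0.0128 0.0328 0 -0.0185 1" --pt "0.0128 0.0328 0 -0.0185 1" --pt "0.0128 0.0328 0 -0.0185 1" --pt "0.0128 0.0328 0 -0.0185 1" --pt "0.0128 0.0328 0 -0.0185 1" --pt "0.0128 0.0328 0 -0.0185 1" --pt "0.0128 0.0328 0 -0.0185 1"

```text
t: 1.1
tcp_pos: [0.4232, -0.1686, 0.2054]
orientation: [0.0, 0.994, 0.111, -0.0]
force: [0.5, -0.8, -0.4]
grip_width: 0.185
grasp_force: 0.0
```

move_arm --pt "0.0128 0.0328 0 0 1" --pt "0.0128 0.0328 0 0 1" --pt "0.0128 0.0328 0 0 1" --pt "0.0128 0.0328 0 0 1" --pt "0 0 0 0 1" --pt "0 0 0 0 1" --pt "0 0 0 0 1"

```text
t: 1.68
tcp_pos: [0.474, -0.0396, 0.2052]
orientation: [0.0, 0.994, 0.112, -0.0]
force: [0.1, -0.3, 0.2]
grip_width: 0.004
grasp_force: 0.0
```

move_arm --pt "0 0 -0.03 0 1" --pt "0 0 -0.03 0 1" --pt "0 0 -0.025 0 1" --pt "0 0 -0.01 0 1" --pt "0 0 -0.01 0 1" --pt "0 0 -0.008 0 1" --pt "0 0 -0.008 0 1" --pt "0 0 -0.008 0 1" --pt "0 0 -0.008 0 1" --pt "0 0 -0.004 0 1" --pt "0 0 0 0 1" --pt "0 0 0 0 1"

```text
t: 2.68
tcp_pos: [0.4744, -0.0391, 0.0645]
orientation: [-0.0, 0.994, 0.112, -0.0]
force: [0.2, 0.3, 0.0]
grip_width: 0.005
grasp_force: 0.0
```

Run:
```python
from h import *
c=camera("scene");cv2.imwrite("pics/s1.png",cv2.resize(c["img"][130:310,230:400,::-1],None,fx=3,fy=3))
c=camera("top");P=pts(c)
for u,v in[(362,229),(360,233),(292,246),(294,252)]:print(P[v,u].round(3))
```

```text
[ 0.516 -0.194  0.098]
[ 0.508 -0.19   0.096]
[ 0.473 -0.016  0.471]
[ 0.465 -0.018  0.48 ]
```

View pics/s1.png

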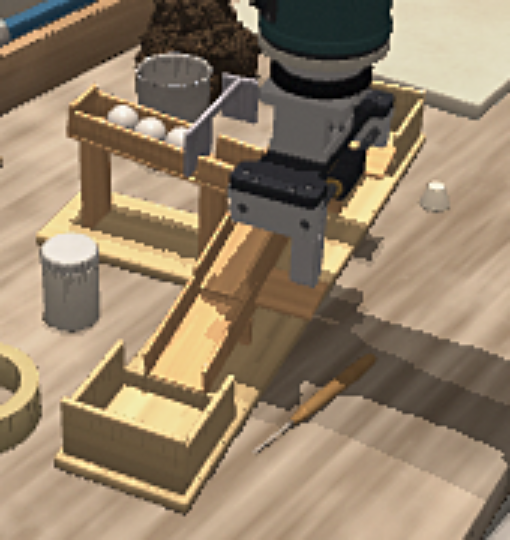

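The right pad is now raised to about 98 mm and the gate slopes down to the left, so it has rocked right over. The balls are still held behind the shutter. Going up, then over to the right of the tab.

move_arm --pt "0 0 0.03 0 1" --pt "0 0 0.04 0 1" --pt "0 0 0.04 0 1" --pt "0 0 0.03 0 1" --pt "0.026 -0.025 0 0 1" --pt "0.026 -0.025 0 0 1" --pt "0.026 -0.025 0 0 1" --pt "0.026 -0.025 0 0 1" --pt "0.026 -0.025 0 0 1" --pt "0.026 -0.025 0 0 1" --pt "0.026 -0.025 0 0 1" --pt "0 0 0 0 1"

```text
t: 3.78
tcp_pos: [0.6584, -0.2193, 0.2032]
orientation: [0.001, 0.994, 0.11, -0.0]
force: [0.2, -1.0, 0.6]
grip_width: 0.005
grasp_force: 0.0
```

move_arm --pt "0 0 0 0 1" --pt "0 0 -0.025 0 1" --pt "0 0 -0.025 0 1" --pt "0 0 -0.025 0 1" --pt "0 0 -0.01 0 1" --pt "0 0 0 0 1" --pt "0 0 0 0 1"

```text
t: 4.37
tcp_pos: [0.6564, -0.2137, 0.1205]
orientation: [-0.0, 0.994, 0.112, 0.0]
force: [-0.6, 0.1, 1.7]
grip_width: 0.004
grasp_force: 0.0
```

Run:
```python
from h import *
c=camera("scene");cv2.imwrite("pics/s2.png",cv2.resize(c["img"][130:310,230:400,::-1],None,fx=3,fy=3))
c=camera("top");P=pts(c)
for u,v in[(362,229),(360,233),(292,246),(294,252)]:print(P[v,u].round(3))
```

```text
[ 0.517 -0.195  0.097]
[ 0.508 -0.189  0.098]
[ 0.483 -0.036  0.062]
[ 0.469 -0.04   0.063]
```

View pics/s2.png

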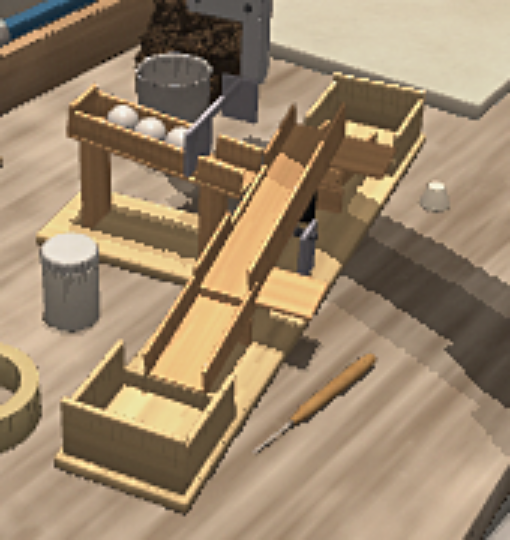

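The gate stays down on the left, and the finger stands to the right of the tab. Pushing left along the feeder's +y.

move_arm --pt "-0.0018 0.0078 0 0 1" --pt "-0.0018 0.0078 0 0 1" --pt "-0.0018 0.0078 0 0 1" --pt "-0.0018 0.0078 0 0 1" --pt "-0.0018 0.0078 0 0 1" --pt "-0.0018 0.0078 0 0 1" --pt "-0.0018 0.0078 0 0 1" --pt "-0.0018 0.0078 0 0 1" --pt "-0.0009 0.0039 0 0 1" --pt "0 0 0 0 1" --pt "0 0 0 0 1"

```text
t: 5.38
tcp_pos: [0.6409, -0.1475, 0.1193]
orientation: [-0.0, 0.994, 0.112, -0.0]
force: [0.1, 0.3, 0.2]
grip_width: 0.004
grasp_force: 0.0
```

Run:
```python
from h import *
c=camera("scene");cv2.imwrite("pics/s3.png",cv2.resize(c["img"][130:310,230:400,::-1],None,fx=3,fy=3))
```

```text
(no output)
```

View pics/s3.png

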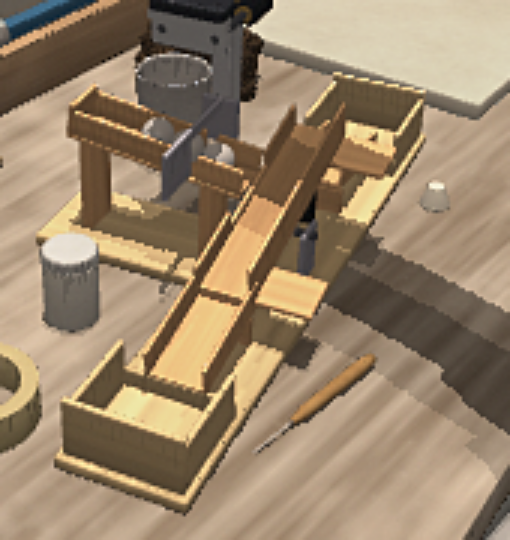

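The shutter is mostly open and the balls have started to roll, with ball 1 past the blade at about (228,155). I'll push on in small steps to the stop.

move_arm --pt "-0.001 0.004 0 0 1" --pt "-0.001 0.004 0 0 1" --pt "0 0 0 0 1"

```text
t: 5.68
tcp_pos: [0.6392, -0.1419, 0.1195]
orientation: [0.001, 0.994, 0.111, 0.0]
force: [4.7, -10.9, -2.9]
grip_width: 0.003
grasp_force: 6.0
```

A reaction of 11 N shows the shutter is at its stop. Backing off, then lifting away while the balls run.

move_arm --pt "0.002 -0.01 0 0 1" --pt "0.005 -0.02 0 0 1" --pt "0.005 -0.02 0 0 1" --pt "0 0 0.03 0 1" --pt "0 0 0.03 0 1" --pt "0 0 0.03 0 1" --pt "0 -0.03 0 0 1" --pt "0 -0.03 0 0 1" --pt "0 0 0 0 1" --pt "0 0 0 0 1" --pt "0 0 0 0 1" --pt "0 0 0 0 1"

```text
t: 6.68
tcp_pos: [0.6511, -0.2486, 0.2093]
orientation: [-0.0, 0.994, 0.112, -0.0]
force: [0.0, 0.6, -0.8]
grip_width: 0.007
grasp_force: 0.0
```

move_arm --pt "0 0 0 0 1" --pt "0 0 0 0 1" --pt "0 0 0 0 1" --pt "0 0 0 0 1" --pt "0 0 0 0 1" --pt "0 0 0 0 1" --pt "0 0 0 0 1" --pt "0 0 0 0 1" --pt "0 0 0 0 1" --pt "0 0 0 0 1" --pt "0 0 0 0 1" --pt "0 0 0 0 1"

```text
t: 7.68
tcp_pos: [0.651, -0.2498, 0.2094]
orientation: [-0.0, 0.994, 0.112, -0.0]
force: [-0.7, 0.4, -0.6]
grip_width: 0.006
grasp_force: 0.0
```

Run:
```python
from h import *
c=camera("scene");a=cv2.resize(c["img"][130:310,230:400],None,fx=2,fy=2)
d=camera("top");b=cv2.resize(d["img"][115:295,190:410],None,fx=2,fy=2)
cv2.imwrite("pics/s4.png",np.hstack([a,b])[...,::-1])
P=pts(d);R=P[160:183,320:350];k=(R[...,2]>.139)&(R[...,2]<.149);print(R[k].mean(0),R[k].min(0),R[k].max(0))
```

```text
[ 0.63141851 -0.11965876  0.14360852] [ 0.61764796 -0.13258191  0.13903126] [ 0.64944714 -0.09768035  0.1477117 ]
```

View pics/s4.png

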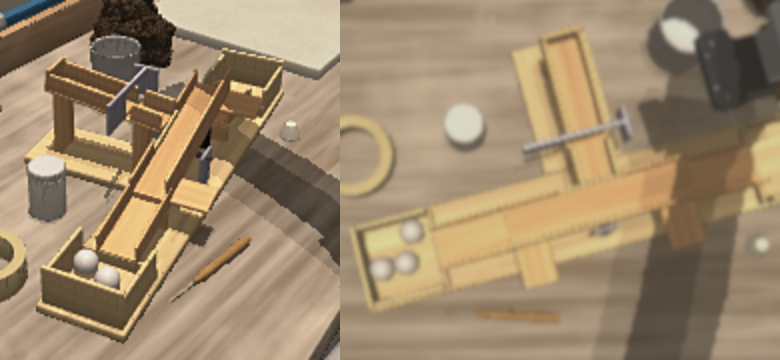

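All three balls lie in the left tray, at about (381,268), (406,262) and (411,231) in the top half of the picture. The magazine is empty and the other things haven't moved. One check of the shutter travel, then I'll hand in.

Run:
```python
from h import *
y=np.array([-.225,.974])
def f(c):
    P=pts(c)[155:200,280:365].reshape(-1,3);P=P[(P[:,2]>.14)&(P[:,2]<.148)]
    s=P[:,:2]@y;r=P[:,:2]@np.array([.974,.225]);c0=np.median(r)
    t=s[(r-c0>5e-3)&(r-c0<.02)&(s<np.percentile(s,40))];return np.median(t)
a=f(dict(np.load("top0.npz")));b=f(camera("top"));print(a,b,b-a)
if b-a>.047: print(robot.sign_off())
```

```text
-0.31268161988700854 -0.265189576817924 0.047492043069084555
the job is handed in; nothing more can be done
None
```

The gate is rocked over to the left, the shutter was then pushed to its stop, and all three balls are at rest in the left tray. I measured 47.5 mm of shutter travel against the 50 mm given, with about 2 mm of camera error, and the job is handed in.

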